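Refit the drip-pump control knob and hold it in to prime

TASK

The control knob has come off the drip-watering pump's controller and the wooden root pick has been left lying across the panel beside its bare brass stem. Lay the root pick down flat on the black tool mat with the pliers and the scoop (set it down, do not drop it), then turn the loose black knob so that its D-shaped bore matches the stem, push it on fully home, and press it in against the stem's spring, nearly to the end of its travel, to prime the line; finish with the gripper still on the knob, holding it pressed in. Do not disturb the other tools, the pots or the feed bottle.

Things in the scene. Friction and masses are not known exactly. Their poses are not given: they have to be found in the camera images.
- controller: White drip-pump controller, 170 (x) x 240 (y) x 70 mm high, fixed on the bench. Origin: centre of its underside; z up. The stem stands up from the centre of its flat top panel, 70 mm above the bench, out of a dark collar 25 mm in diameter, 4 mm high, on a flush black disc 52 mm in diameter.
- stem_seat (a point): Centre of the steel shoulder (21 mm diameter) on which the knob's underside rests when fully home; 12 mm above the panel while the spring is out. z up along the stem; +x points from the axis to the stem's flat, as does the white tick on the black disc. It starts within 0.8 rad of facing away from the robot.
- stem_tip (a point): Centre of the top of the brass stem, 12 mm above the shoulder; axes as stem_seat. D section: 12 mm diameter with one flat 2.5 mm from the axis, tip chamfered 1.5 mm. A red dab runs along its x axis.
- dial (a joint): Turn of the stem and its disc about the upright axis, rad, counter-clockwise from above, 0 when the flat faces the controller's +x side. It turns only against a stiff friction of 0.06 N m; its setting does not matter.
- stem (a joint): Travel of the stem into the controller, m: 0 out, 0.006 fully in. Spring: 3 N to start, 8.4 N at 0.006; it comes out again when let go. With the knob on and fully in, the knob's underside still clears the collar by 2 mm.
- knob: Loose black push-on knob, about 50 g, upright on the bench: round skirt 50 mm diameter, 14 mm high; on it a grip bar 44 long (x), 16 wide (y), 22 mm high; 36 mm overall. Origin: centre of its underside; z up. +x points from the axis to the flat of the bore; a white line on the bar's top runs from the centre to its +x end, whose end face is white too.
- knob_bore (a point): Centre of the mouth of the D-shaped bore in the knob's underside (same point and axes as the knob): 14 mm diameter, flat 3.5 mm from the axis, 14 mm deep, 1.5 mm chamfer: 1 mm clearance round the stem. It goes on only within about 0.15 rad of the right angle.
- pick: Wooden root pick, about 60 g, lying across the panel just on the robot's side of the stem, where it blocks the knob: handle 140 (x) x 16 x 16 mm, then a thin steel tine to +x, its tip 138 mm from the origin and bent slightly down. Origin: middle of the handle's underside; balance point within 20 mm on the tine's side; z up.
- pick_mid (a point): Middle of the pick's handle, on its centre line (8 mm above its underside).
- mat: Black rubber tool mat, 300 (x) x 260 (y) x 4 mm thick, fixed on the bench to the robot's right. Origin: centre of its underside; z up. Pliers and scoop lie along x on its -y half; its +y half is free.
- pliers: Stainless pliers, 186 x 52 x 13 mm, lying on the mat along x; origin at the middle of its underside. Bystander.
- scoop: Small aluminium soil scoop, 200 x 60 x 27 mm, lying on the mat along x, blade to +x; origin on its underside, 85 mm from the blade's lip. Bystander.
- pot_cream_a: Cream glazed pot with a small plant, 124 mm diameter, 85 mm high, plant to 165 mm; origin centre of its underside. Bystander in the row at the back of the bench.
- pot_cobalt_a: Cobalt glazed pot, 116 mm diameter, 95 mm high; origin centre of its underside. Bystander in the back row.
- pot_cream_b: Cream glazed pot, 110 mm diameter, 75 mm high; origin centre of its underside. Bystander in the back row.
- pot_cobalt_b: Cobalt glazed pot with a small plant, 124 mm diameter, 85 mm high, plant to 165 mm; origin centre of its underside. Bystander in the back row.
- feed: Amber plant-feed bottle, 64 mm diameter, 150 mm high; origin centre of its underside. Bystander on the left.
Mind the look-alikes: they are no part of the job. Of the things shaped like the pick, the wooden one is meant. There is more than one size of the knob; the one meant has the size given above.

How it is judged:
On the way, in this order (a step that is already met when the one before it is completed fails the run):
1. the root pick lies flat on the tool mat, let go (x of pick_mid in the frame of mat between -0.14 and 0.14 m and y of pick_mid in the frame of mat between -0.12 and 0.12 m and height (world z) of pick_mid below 0.02 m and angle between pick's own x axis and vertical between 1.47 and 1.67 rad and contact force between pick and mat above 0.05 N and contact force between the fingers and pick below 0.05 N and linear speed of pick below 0.05 m/s), for 0.2 s.
2. the knob is on the stem, turned to match it and fully home (horizontal distance between knob and stem_seat below 0.003 m and z of knob in the frame of stem_seat below 0.0025 m and angle between knob's own z axis and vertical below 0.1 rad and angle between the x axis of knob and the x axis of stem_seat, either way round below 0.25 rad), for 0.1 s.
At the end, for the whole second after the job is handed in: Pick lies still and flat on the mat, let go, mid-handle at least 1 cm inside its edges. Knob fully home (underside within 2.5 mm of the shoulder, 3 mm of its axis, upright within 0.1 rad, flat to flat), gripper still on it (over 1 N), stem pressed in over 4 of its 6 mm (all of step 1 and all of step 2 and value of joint stem above 0.004 m and contact force between the fingers and knob above 1 N); the arm keeps its last pose, push and grip.
It fails at once if the pliers or the scoop moved by more than 3 cm (distance of any of pliers, scoop from where it was at the start of the episode above 0.03 m).
It fails at once if a pot moved by more than 3 cm (distance of any of pot_cream_a, pot_cobalt_a, pot_cream_b, pot_cobalt_b from where it was at the start of the episode above 0.03 m).
It fails at once if the feed bottle moved by more than 3 cm (distance of feed from where it was at the start of the episode above 0.03 m).
It fails at once if the root pick is dropped (falls free for more than about 2 cm) (contact force between pick and anything else below 0.001 N and contact force between the fingers and pick below 0.001 N and linear speed of pick above 0.65 m/s).
It fails at once if the knob is dropped (falls free for more than about 2 cm) (contact force between knob and anything else below 0.001 N and contact force between the fingers and knob below 0.001 N and linear speed of knob above 0.65 m/s).
It also fails if it takes over 72 s, if anything falls off the work surface, if the arm or the gripper's body presses on something with over 40 N, if the wrist force passes 120 N, or if a joint passes its speed limit or range.

ROBOT

A 7-joint arm with a two-finger parallel gripper is mounted at the origin on the work surface. World frame = base frame: x ahead of the robot, y to its left, z up, the work surface at z = 0. Lengths are in m, angles in rad, forces in N, time in s.
With the tool pointing down it reaches from about 0.35 to 0.9 m from the base axis. Payload 8.1 kg.
Tool frame: the origin (TCP) lies at the very end of the fingers, on their centre line; the grasp point (between the pads) lies 19 mm behind it (robot.grasp_offset is the distance from the TCP to the grasp point, in m); z points along the fingers, x is the direction in which the jaws open and shut, and the axes are right-handed (so a half turn about z gives the same grasp; the last joint's range is limited). The gripper opens to 92 mm and grips with 3 to 60 N. Pads are 19 mm wide; open, the fingers measure 130 mm over their backs; the gripper's body (75 mm by 190 mm) begins 47 mm behind the grasp point.
Start: joints at [-1.255, 0.434, 0.025, 1.573, -0.012, 1.134, -0.075], TCP at [0.254, 0.571, 0.227] pointing down, gripper open.
Joint ranges: [-2.62, 2.62], [-0.44, 2.09], [-1.27, 1.32], [0.08, 2.57], [-1.32, 4.46], [0.12, 2], [-2.74, 2.74]. Speed limits (rad/s): [2.22, 2.22, 3.01, 3.01, 3.14, 3.14, 3.14].

INTERFACE

Orientations are given as [roll, pitch, yaw] about the fixed x, y, z axes, in that order (R = Rz(yaw) Ry(pitch) Rx(roll)).
In Python, from rig import readout, imaging, hand_in, robot gives the robot as it stands. The module is installed in compiled form; this text tells all that it offers.
- The arm moves only by the tool carry_out, never from a script. Its argument "moves" is text: rows parted by semicolons, each of 5 numbers parted by spaces: the finger opening in cm, from 0 to 9.18, then the shift along the world's x, y, z in cm, then the turn about the world's z in rad. A call has 1 to 20 rows; each row shifts and turns the commanded pose from where the row before left it; what a row does not reach is not made up. A row lasts 1/10 s, in which the tool goes at most 50 mm and 8.59 degrees, less where a joint would pass 70% of its speed; a pose out of reach is approached as far as the arm can. A call with a gripper value outside its range is refused whole. The fingers move at their own pace and stop on an object; "force" is the grip in N (left out, the last holds). Time passes only in rows, so rows that do not move let the fingers close. It gives the time, the measured TCP pose, the force and the opening at its end, in the units of the state.
- readout.get_obs(): the state, without advancing time (a new reading comes with each control period).
- imaging.read_camera(name): name is "scene" or "top" or "wrist"; returns a dict with "color" (480x640x3 uint8, red, green, blue), "intrinsics" (3x3 intrinsics, pixels), "R" (3x3) and "t" (3): a world point X has camera coordinates R X + t. Camera axes: x right, y down, z forward; pixel columns grow to the right and rows downward; lengths in m; the calibration is good to about 2 mm. A picture is of the moment at which its call begins. There is no depth.
- hand_in(): hands the job in, once; it reports no verdict.
The state is a dict: "clock": time; "joint_pos": joint angles; "dq": joint speeds; "tau": joint torques, N m; "eef_pos": TCP position; "tool_rot": TCP orientation; "contact_force": force on the tool from outside, world axes, zero at the start; "moment": the same for the moment, N m; "finger_gap": finger opening in m.
Only numpy, scipy, OpenCV 4.12 (cv2) and the standard library are available. Lean on these libraries where they do the work, as an engineer would, in place of code of your own. Each camera call takes 0.05 s, during which the arm holds its last target. There are 200 camera calls.

## Working session

There is one attempt and no reset: what is moved stays moved. The work goes in short steps, Python scripts to look and compute and a tool call to move; the robot and the scene stay as the last step left them, time stands still between calls to the robot, and variables do not carry over. Pictures are saved under pics/ and viewed, about 8 in all and at most 12, crops included, and the job is handed in when it is done.

Besides the shell and the picture viewer there is one more tool, called after "Request:" by a JSON object that holds its "name" and its "arguments". carry_out: Moves the arm, as the interface text tells. Its arguments: {"type":"object","properties":{"moves":{"type":"string"},"force":{"type":"number"}},"required":["moves"]}

```bash
mkdir -p pics
cat > h.py <<'E'
import numpy as np, cv2
from rig import readout, imaging, robot
def cam(n):
    d=imaging.read_camera(n); return d
def save(n,d,crop=None,s=1):
    im=d["color"][:,:,::-1]
    if crop: im=im[crop[1]:crop[3],crop[0]:crop[2]]
    cv2.imwrite("pics/"+n,cv2.resize(im,None,fx=s,fy=s,interpolation=cv2.INTER_CUBIC))
def ray(d,u,v):
    K,R,t=map(np.asarray,(d["intrinsics"],d["R"],d["t"]))
    return -R.T@t, R.T@np.linalg.solve(K,[u,v,1.])
def onz(d,u,v,z):
    o,r=ray(d,u,v); return (o+r*(z-o[2])/r[2])[:2]
def pix(d,X):
    K,R,t=map(np.asarray,(d["intrinsics"],d["R"],d["t"])); p=K@(R@np.asarray(X)+t); return p[:2]/p[2]
E
python3 - <<'E'
from h import *
import pickle
a=cam("top");b=cam("scene")
pickle.dump((a,b),open("c.pkl","wb"))
save("top.png",a,s=1.25);save("scene.png",b,s=1.25)
for d in (a,b): print(ray(d,320,240))
print(readout.get_obs())
E
```

```text
(array([0.29429442, 0.03184674, 1.0517051 ]), array([ 0.21185371, -0.02602435, -0.97700403]))
(array([1.21924979, 0.43562587, 0.81626355]), array([-0.67269068, -0.372893  , -0.63909263]))
{'clock': 0.1, 'joint_pos': array([-1.25459655,  0.43517354,  0.02497721,  1.57401733, -0.01158666,
        1.13401668, -0.07508187]), 'dq': array([ 0.00077595, -0.00084852, -0.00073849, -0.0001006 , -0.00085497,
        0.0008024 , -0.00166924]), 'tau': array([ 2.61452362e-03, -6.69125605e+01,  9.87794772e-01, -3.15142322e+01,
       -6.04384881e-02,  3.74442071e-02,  1.87301362e-05]), 'eef_pos': array([0.25402838, 0.57052904, 0.2260066 ]), 'tool_rot': array([3.14144546e+00, 1.46274904e-03, 1.15194740e+00]), 'contact_force': array([ 0.09367285,  0.22071313, -0.4803272 ]), 'moment': array([ 0.03643834,  0.00689977, -0.0189506 ]), 'finger_gap': 0.0920203938860222}
```

View pics/top.png

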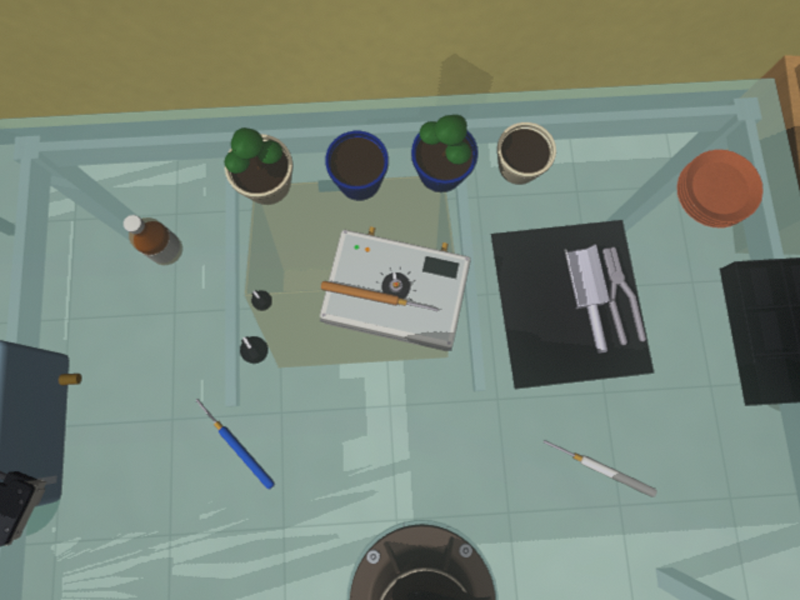

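View pics/scene.png

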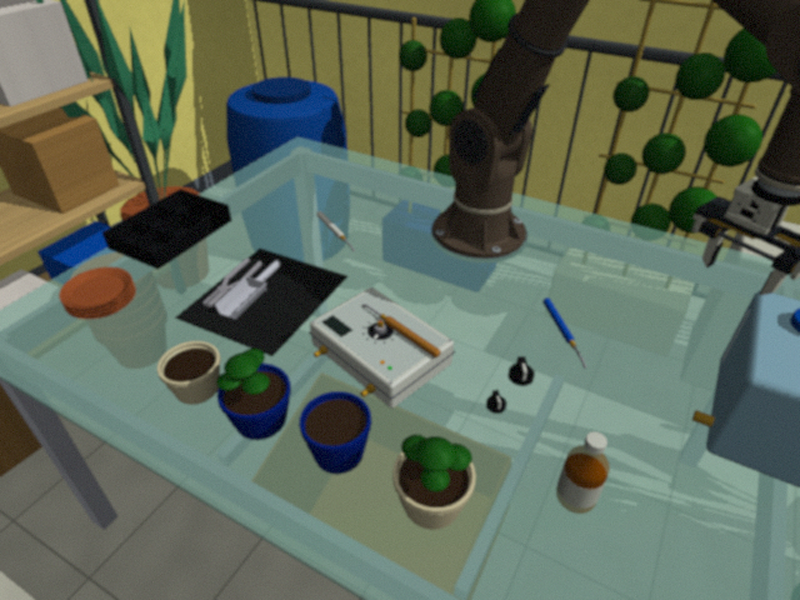

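The top view (shown at 1.25x) has three pick shapes. They are orange wood at (365,294) on the panel, blue at (245,455) and grey at (600,470); the wooden one is meant. There are two knobs, at (260,299) and the larger-looking (254,348). I'll measure both sizes and crop in.

Run:
```python
from h import *
import pickle
a,b=pickle.load(open("c.pkl","rb"))
save("crop.png",a,(184,176,384,304),4)
im=a["color"].astype(int); hsv=cv2.cvtColor(a["color"],cv2.COLOR_RGB2HSV)
# knobs
m=(im.max(2)<60).astype(np.uint8); 
n,l,s,c=cv2.connectedComponentsWithStats(m)
for i in range(1,n):
    if 185<c[i][0]<230 and 220<c[i][1]<300 and s[i][4]>30:
        cs,_=cv2.findContours((l==i).astype(np.uint8),0,1); hull=cv2.convexHull(cs[0])
        (x,y),r=cv2.minEnclosingCircle(hull); p=onz(a,x,y,.012); q=onz(a,x+r,y,.012)
        print("knob",c[i],s[i],x,y,r,p,2*np.linalg.norm(p-q))
# pick handle
m=cv2.inRange(hsv,(5,120,80),(20,255,255)); m[:, :240]=0;m[:,380:]=0;m[:210]=0;m[:][260:]=0
n,l,s,c=cv2.connectedComponentsWithStats(m); i=1+s[1:,4].argmax()
r=cv2.minAreaRect(np.argwhere(l==i)[:,::-1].astype(np.float32)); bp=cv2.boxPoints(r)
print("pick",c[i],s[i],r); print([onz(a,*p,.08) for p in bp])
# controller & mat corners
m=cv2.inRange(hsv,(0,0,150),(180,50,255)); 
n,l,s,c=cv2.connectedComponentsWithStats(m); i=l[215,290] or 0
for i in range(1,n):
    if s[i][4]>2000: print("white",s[i],c[i])
m=(im.max(2)<50).astype(np.uint8); n,l,s,c=cv2.connectedComponentsWithStats(m)
for i in range(1,n):
    if s[i][4]>3000:
        cs,_=cv2.findContours((l==i).astype(np.uint8),0,1); 
        ap=cv2.approxPolyDP(cv2.convexHull(cs[0]),8,True)[:,0]; print("dark",c[i],[ (tuple(p),onz(a,*map(float,p),.004).round(3)) for p in ap])
# stem disc
print("disc guess",onz(a,396/1.25,286/1.25,.07))
```

```text
knob [209.37888199 240.1863354 ] [202 233  15  15 161] 208.9264678955078 239.81617736816406 7.4771857261657715 [0.53595032 0.26286964] 0.0348634091774061
knob [203.22847682 279.94701987] [192 270  22  20 302] 202.54762268066406 279.5 10.55956745147705 [0.44367695 0.27864894] 0.04833566528837308
pick [289.39800995 234.25124378] [257 225  68  19 402] ((290.504150390625, 234.4800262451172), (68.6510009765625, 6.118627548217773), 11.768289566040039)
[array([0.53481978, 0.14401729]), array([0.54818491, 0.14081382]), array([ 0.50774947, -0.00457296]), array([ 0.49457591, -0.00097999])]
white [   0   64  606   39 4348] [299.35464581  83.02874885]
white [    18     78    622    402 145078] [324.13454142 328.42266918]
white [   0  106  186  168 4139] [ 36.09350085 163.52548925]
white [ 255  152  120  118 6378] [316.16180621 226.74412041]
dark [612.45134338 261.64171035] [((np.int32(639), np.int32(207)), array([ 0.556, -0.765])), ((np.int32(639), np.int32(320)), array([ 0.291, -0.709])), ((np.int32(597), np.int32(323)), array([ 0.291, -0.612])), ((np.int32(577), np.int32(215)), array([ 0.545, -0.613]))]
dark [452.61691939 271.88068635] [((np.int32(514), np.int32(297)), array([ 0.361, -0.432])), ((np.int32(418), np.int32(307)), array([ 0.351, -0.21 ])), ((np.int32(406), np.int32(263)), array([ 0.455, -0.193])), ((np.int32(432), np.int32(212)), array([ 0.574, -0.267])), ((np.int32(444), np.int32(209)), array([ 0.579, -0.297])), ((np.int32(517), np.int32(278)), array([ 0.404, -0.446]))]
disc guess [0.53296589 0.01116424]
```

View pics/crop.png

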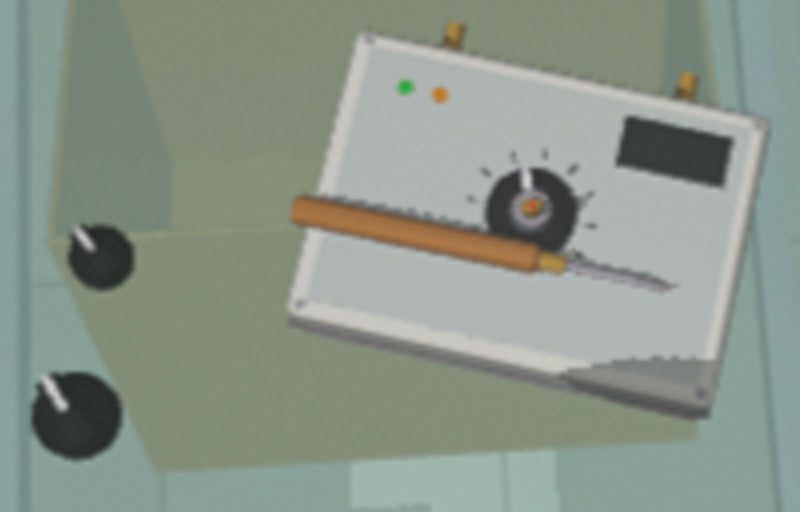

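The larger knob measures 48 mm across at (0.444, 0.279), so it is the one meant; the smaller measures 35 mm. The wooden pick lies over the panel with its handle middle near (0.523, 0.075) and its tine pointing along -1.84 rad. I'm moving above it now.

Request:
{"name": "carry_out", "arguments": {"moves": "5 2.05 -3.9 0 -0.11;5 2.05 -3.9 0 -0.11;5 2.05 -3.9 0 -0.11;5 2.05 -3.9 0 -0.11;5 2.05 -3.9 0 -0.11;5 2.05 -3.9 0 -0.11;5 2.05 -3.9 0 -0.11;5 2.05 -3.9 0 -0.11;5 2.05 -3.9 0 -0.11;5 2.05 -3.9 0 -0.11;5 2.05 -3.9 0 -0.11;5 2.05 -3.9 0 -0.11;5 2 -3.8 0 -0.1;5 0 0 0 0;5 0 0 0 0", "force": 20}}

```text
clock: 1.6
eef_pos: [0.5201, 0.064, 0.2264]
tool_rot: [3.141, 0.001, -0.27]
contact_force: [-0.5, 0.7, 0.4]
finger_gap: 0.0503
```

Run:
```python
from h import *
import pickle
a,b=pickle.load(open("c.pkl","rb"))
print("mat",[onz(a,*p,.004).round(3) for p in [(392.8,187.2),(497.6,176),(522.4,298.4),(412,310.4)]])
print("scoop blade L corners",[onz(a,x/1.25,y/1.25,.02).round(3) for x,y in [(565,250),(578,305),(598,350)]])
q=onz(a,184+66/4,176+410/4,.036);p=onz(a,184+45/4,176+378/4,.036);print("knob line",q,p,np.arctan2(*(p-q)[::-1]))
q=onz(a,184+531/4,176+206/4,.094);p=onz(a,184+527/4,176+180/4,.07);print("stem",q,onz(a,184+531/4,176+212/4,.07),p)
w=cam("wrist"); save("w1.png",w)
o=readout.get_obs();print(o["eef_pos"],o["tool_rot"],o["clock"])
hsv=cv2.cvtColor(w["color"],cv2.COLOR_RGB2HSV)
m=cv2.inRange(hsv,(5,120,80),(20,255,255)); m=cv2.morphologyEx(m,cv2.MORPH_OPEN,np.ones((5,5)))
n,l,s,c=cv2.connectedComponentsWithStats(m); i=1+s[1:,4].argmax()
r=cv2.minAreaRect(np.argwhere(l==i)[:,::-1].astype(np.float32)); print(r,[onz(w,*p,.08).round(4) for p in cv2.boxPoints(r)])
```

```text
mat [array([ 0.641, -0.18 ]), array([ 0.654, -0.437]), array([ 0.356, -0.451]), array([ 0.345, -0.195])]
scoop blade L corners [array([ 0.596, -0.313]), array([ 0.488, -0.324]), array([ 0.403, -0.35 ])]
knob line [0.44276219 0.27750038] [0.4615829  0.28909758] 0.552241539783031
stem [0.53002711 0.01159809] [0.53251726 0.01130324] [0.55093361 0.01238747]
[0.51974998 0.0653724  0.22635758] [ 3.14141448e+00  9.63938333e-04 -2.67430610e-01] 1.65
((324.0, 205.5), (183.0, 20.0), 90.0) [array([0.5361, 0.1451]), array([0.5497, 0.1413]), array([0.5134, 0.0063]), array([0.498 , 0.0106])]
```

View pics/w1.png

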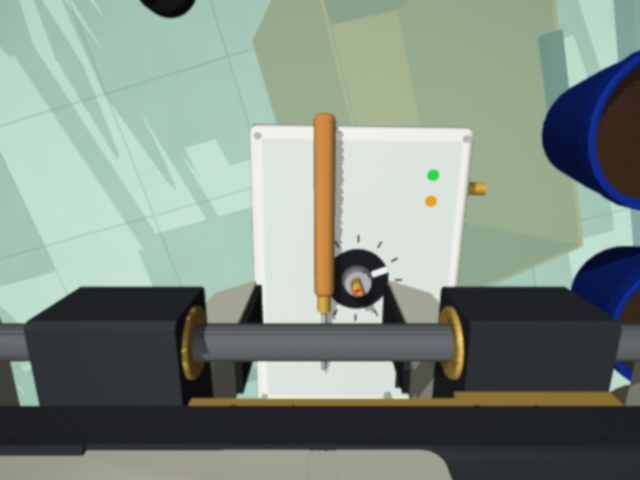

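The wrist view shows the pick handle from (324,115) to (324,297), lined up with the jaw axis, and the stem at (357,285). Its middle works out at (0.524, 0.076), which agrees with the top view. I'll descend and grip.

Request:
{"name": "carry_out", "arguments": {"moves": "5 0.2 0 -4 0;5 0 0 -4 0;5 0 0 -4 0;5 0 0 -2 0;5 0 0 -1.3 0;5 0 0 0 0;1 0 0 0 0;1 0 0 0 0;1 0 0 0 0;1 0 0 0 0;1 0 0 0 0;1 0 0 1.5 0;1 0 0 3 0;1 0 0 3 0;1 0 0 0 0", "force": 20}}

```text
clock: 3.15
eef_pos: [0.5245, 0.065, 0.1522]
tool_rot: [-3.138, -0.005, -0.269]
contact_force: [0.3, 0.1, -0.4]
finger_gap: 0.0158
```

Request:
{"name": "carry_out", "arguments": {"moves": "1 -0.1 -3.1 0 -0.125;1 -0.1 -3.1 0 -0.125;1 -0.1 -3.1 0 -0.125;1 -0.1 -3.1 0 -0.125;1 -0.1 -3.1 0 -0.125;1 -0.1 -3.1 0 -0.125;1 -0.1 -3.1 0 -0.125;1 -0.1 -3.1 0 -0.125;1 -0.1 -3.1 0 -0.125;1 0 -3.1 0 -0.125;1 0 0 0 0;1 0 0 -4 0;1 0 0 -4 0;1 0 0 -3 0;1 0 0 -1.5 0;1 0 0 0 0;1 0 0 0 0"}}

```text
clock: 4.85
eef_pos: [0.5136, -0.2453, 0.0245]
tool_rot: [-3.141, -0.0, -1.518]
contact_force: [0.6, -0.1, 0.2]
finger_gap: 0.0156
```

Run:
```python
from h import *
a=cam("top");b=cam("scene")
A=a["color"][:,:,::-1][130:330,290:550];B=b["color"][:,:,::-1][170:370,120:380]
cv2.imwrite("pics/place.png",cv2.resize(np.hstack([A,B]),None,fx=1.5,fy=1.5,interpolation=cv2.INTER_CUBIC))
o=readout.get_obs();print(o["eef_pos"],o["tool_rot"],o["contact_force"])
```

```text
[ 0.5142073  -0.24553958  0.02525709] [-3.13932612e+00 -1.02917590e-03 -1.51782537e+00] [-0.97720455 -0.26515124  0.13418392]
```

View pics/place.png

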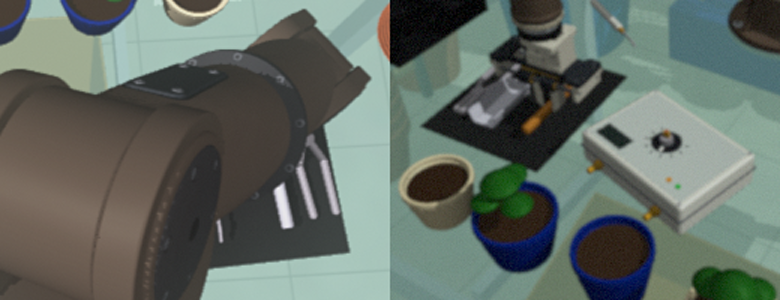

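The picture shows the pick held low over the free half of the mat, with its handle at right-panel (545,120), clear of the scoop. I'll lower it to contact.

Request:
{"name": "carry_out", "arguments": {"moves": "1 0 0 -0.8 0;1 0 0 -0.6 0;1 0 0 -0.4 0;1 0 0 0 0;1 0 0 0 0"}}

```text
clock: 5.45
eef_pos: [0.5138, -0.2448, 0.0062]
tool_rot: [-3.14, 0.0, -1.518]
contact_force: [-0.4, 1.4, 7.3]
finger_gap: 0.0154
```

Request:
{"name": "carry_out", "arguments": {"moves": "3.5 0 0 0 0;3.5 0 0 0 0;3.5 0 0 0 0;3.5 0 0 1 0;3.5 0 0 3 0;3.5 0 0 5 0;3.5 0 0 5 0;3.5 0 0 5 0;3.5 0 0 3 0;5 0.1 4.2 0 0;5 0.1 4.2 0 0;5 0.1 4.3 0 0;5 0.1 4.2 0 0;5 0.1 4.2 0 0;5 0.1 4.3 0 0;5 0 0 0 0;5 0 0 0 0"}}

```text
clock: 7.15
eef_pos: [0.519, 0.0099, 0.2261]
tool_rot: [3.142, -0.0, -1.516]
contact_force: [-0.1, -0.8, 0.9]
finger_gap: 0.0498
```

Run:
```python
from h import *
import pickle
w=cam("wrist");a=cam("top");b=cam("scene");pickle.dump((w,a,b),open("c2.pkl","wb"))
W=cv2.resize(w["color"][:,:,::-1][50:330,140:500],None,fx=1.5,fy=1.5)
B=cv2.resize(b["color"][:,:,::-1][190:290,130:290],(250,156))
S=np.zeros((420,800,3),np.uint8);S[:,:540]=W;S[:156,545:795]=B
cv2.imwrite("pics/stem.png",S)
o=readout.get_obs();print(o["eef_pos"],o["tool_rot"])
hsv=cv2.cvtColor(b["color"],cv2.COLOR_RGB2HSV)
m=cv2.inRange(hsv,(5,120,80),(20,255,255)); m[:190]=0;m[290:]=0;m[:,:130]=0;m[:,320:]=0
n,l,s,c=cv2.connectedComponentsWithStats(m)
for i in range(1,n):
    if s[i][4]>15:print("scene orange",s[i],c[i],onz(b,*c[i],.012))
```

```text
[0.51908842 0.00732039 0.22611501] [-3.14121951e+00 -3.27987016e-04 -1.52058529e+00]
scene orange [210 228  35  33 254] [228.48818898 243.69291339] [ 0.51284344 -0.24625472]
```

View pics/stem.png

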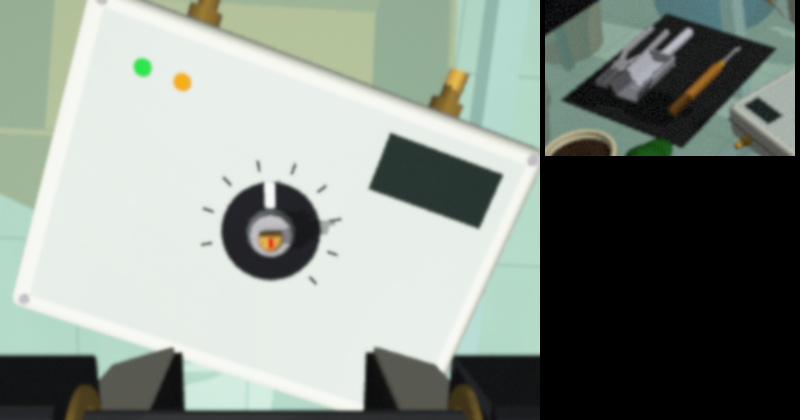

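The stem view shows the disc centred at crop (271,231), full-frame (321,204), with the white tick pointing straight up. The inset shows the pick lying flat on the mat beside the scoop.

```bash
cat >> h.py <<'E'
def blobs(m,amin):
    n,l,s,c=cv2.connectedComponentsWithStats(m.astype(np.uint8))
    return [((l==i).astype(np.uint8),s[i],c[i]) for i in range(1,n) if s[i][4]>amin]
E
python3 - <<'E'
from h import *
import pickle
w,a,b=pickle.load(open("c2.pkl","rb"))
im=w["color"].astype(int)
for m,s,c in blobs(im.max(2)<75,1000):
    if 250<c[0]<390 and 150<c[1]<260:
        cs,_=cv2.findContours(m,0,1); h=cv2.convexHull(max(cs,key=len)); e=cv2.fitEllipse(h); print("disc",e,onz(w,*e[0],.07), e[1][0]*.0)
        D=onz(w,*e[0],.07)
        p=[onz(w,e[0][0]+k,e[0][1],.07) for k in(-e[1][0]/2,e[1][0]/2)];print("dia",np.linalg.norm(p[0]-p[1]))
for m,s,c in blobs((im.min(2)>190)&(np.hypot(*(np.indices(im.shape[:2])-np.array([204,321])[:,None,None]))<31),20):
    t=onz(w,*c,.07);print("tick",c,s,t,"ang",np.arctan2(*(t-D)[::-1]))
hsv=cv2.cvtColor(w["color"],cv2.COLOR_RGB2HSV)
for m,s,c in blobs(cv2.inRange(hsv,(0,120,120),(25,255,255))[150:260,250:390]>0,15): c=c+[250,150];print("brass",c,s,onz(w,*c,.094))
print("TCP px",pix(w,[.519,.0095,.226]),"campos",ray(w,320,240))
# knob from top again
i2=a["color"].astype(int)
for m,s,c in blobs(i2.max(2)<60,200):
    if 185<c[0]<230: print(c)
np.set_printoptions(precision=4);print(np.mean([readout.get_obs()["eef_pos"] for _ in range(3)],0))
E
```

```text
disc ((320.1557922363281, 203.59820556640625), (63.01616287231445, 63.83607482910156), 100.65243530273438) [0.53485922 0.01277747] 0.0
dia 0.04884972914164378
tick [319.53571429 180.51190476] [317 174   6  15  84] [0.55262094 0.01420036] ang 0.0799394656800907
tick [319.18421053 197.28947368] [312 196  15   4  38] [0.53973142 0.01378885] ang 0.20467630179905227
brass [319.9516129  210.88709677] [ 63  57  15  10 124] [0.53368916 0.01273991]
TCP px [324.07490786 305.27599494] campos (array([0.58878406, 0.01406134, 0.38363768]), array([-0.25606451, -0.00837466, -0.96665393]))
[198.41546491 423.81128966]
[0.5191 0.0073 0.2261]
```

Request:
{"name": "carry_out", "arguments": {"moves": "5 -1.3 3.7 0 0.07;5 -1.3 3.7 0 0.07;5 -1.3 3.7 0 0.07;5 -1.3 3.7 0 0.07;5 -1.3 3.7 0 0.07;5 -1.3 3.7 0 0.07;5 -1.1 3.8 0 0.08;5 0 0 -5 0;5 0 0 0 0;5 0 0 0 0;5 0 0 0 0"}}

```text
clock: 8.4
eef_pos: [0.4318, 0.2677, 0.1774]
tool_rot: [-3.14, -0.0, -1.022]
contact_force: [0.7, -0.7, 0.5]
finger_gap: 0.0501
```

Run:
```python
from h import *
import pickle
w=cam("wrist");pickle.dump(w,open("c3.pkl","wb")); save("knob.png",w)
o=readout.get_obs();print(o["eef_pos"],o["tool_rot"])
im=w["color"].astype(int); K=None
for m,s,c in blobs((im.max(2)<70)[:270],1500):
    cs,_=cv2.findContours(m,0,1); h=cv2.convexHull(max(cs,key=len)); e=cv2.fitEllipse(h); print("dark",s,e,onz(w,*e[0],.01))
for m,s,c in blobs((im.min(2)>200)[:270],30): 
    if s[4]<1500:
        r=cv2.minAreaRect(np.argwhere(m)[:,::-1].astype(np.float32));print("white",s,c,r[1:],[onz(w,*p,.036).round(4) for p in cv2.boxPoints(r)])
print("TCP px",pix(w,o["eef_pos"]))
```

```text
[0.43182139 0.26805601 0.1775509 ] [-3.13913257e+00  2.41195814e-04 -1.02118584e+00]
dark [ 375   81   48   49 1678] ((398.5111083984375, 105.17471313476562), (46.976898193359375, 50.75006866455078), 35.710365295410156) [0.53816757 0.26557969]
dark [ 289  168   60   63 2528] ((318.6357421875, 198.94918823242188), (59.002525329589844, 62.22077178955078), 1.5077028274536133) [0.44571819 0.28002706]
white [15 15  8 17 40] [18.875 23.725] ((2.228343963623047, 17.45536231994629), 21.801406860351562) [array([0.4401, 0.513 ]), array([0.4516, 0.5128]), array([0.4519, 0.5114]), array([0.4404, 0.5116])]
white [196  70  14  25  96] [202.26041667  82.01041667] ((3.130495071411133, 26.832813262939453), 26.56505012512207) [array([0.4675, 0.393 ]), array([0.4855, 0.393 ]), array([0.4857, 0.391 ]), array([0.4677, 0.391 ])]
white [401  79   5  25 113] [403.10619469  90.79646018] ((24.0, 4.0), 90.0) [array([0.5494, 0.2768]), array([0.5508, 0.2745]), array([0.5379, 0.2657]), array([0.5365, 0.268 ])]
white [ 22 173  35  12 107] [ 40.62616822 177.93457944] ((35.417503356933594, 4.110960960388184), 18.434
[... 1366 characters left out ...]
 , 0.3678])]
white [ 89 236  64  34 693] [117.34487734 254.67965368] ((69.64823150634766, 13.139655113220215), 30.699722290039062) [array([0.3273, 0.4149]), array([0.3382, 0.414 ]), array([0.336 , 0.3634]), array([0.3249, 0.3639])]
white [170 251  39  19 253] [186.16600791 261.18577075] ((42.0380744934082, 8.049844741821289), 26.56505012512207) [array([0.3506, 0.3578]), array([0.3572, 0.3579]), array([0.3587, 0.3266]), array([0.352 , 0.3262])]
white [256 264  18   6  34] [264.67647059 267.11764706] ((17.71950912475586, 2.335129499435425), 15.945395469665527) [array([0.3796, 0.2965]), array([0.3814, 0.297 ]), array([0.3848, 0.2838]), array([0.383 , 0.2834])]
TCP px [322.50722101 305.35207837]
```

View pics/knob.png

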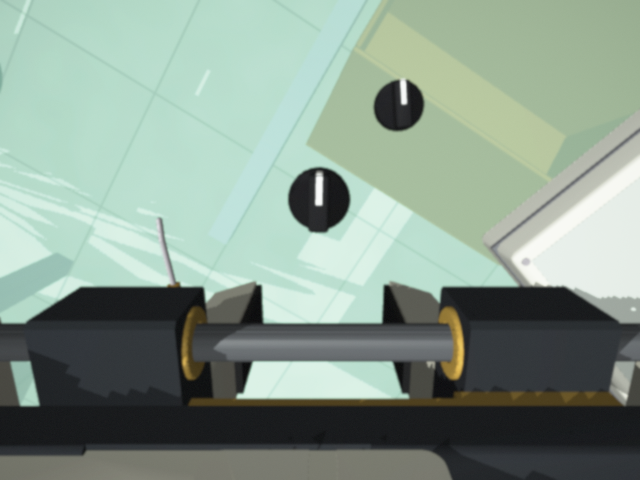

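The wrist view shows two knobs, at (319,199) and (398,105). The first has the 50 mm size; its axis is at (0.446, 0.280) and its line at 0.545 rad. Wrist and top views agree on the knob-to-stem offset to within 0.5 mm. I'll grasp it.

Request:
{"name": "carry_out", "arguments": {"moves": "5 0.7 0.6 0 0;5 0.7 0.6 0 0;5 0 0 -5 0;5 0 0 -5 0;5 0 0 -3.5 0;5 0 0 -1.5 0;5 0 0 -0.8 0;5 0 0 0 0;5 0 0 0 0", "force": 30}}

```text
clock: 9.35
eef_pos: [0.4452, 0.2815, 0.0186]
tool_rot: [-3.14, 0.0, -1.018]
contact_force: [0.0, 0.1, 1.2]
finger_gap: 0.0503
```

Request:
{"name": "carry_out", "arguments": {"moves": "5 0 0 -0.1 0;1 0 0 0 0;1 0 0 0 0;1 0 0 0 0;1 0 0 0 0;1 0 0 0 0;1 0 0 1 0;1 0 0 3 0;1 0 0 5 0;1 0 0 5 0;1 0 0 0 0;1 0 0 0 0", "force": 30}}

```text
clock: 10.55
eef_pos: [0.4445, 0.2815, 0.1582]
tool_rot: [-3.139, 0.001, -1.018]
contact_force: [-0.6, 1.0, -1.0]
finger_gap: 0.0161
```

Run:
```python
from h import *
import pickle
w=cam("wrist");pickle.dump(w,open("c4.pkl","wb")); save("held.png",w,(200,180,440,360),3)
o=readout.get_obs();print(o["eef_pos"],o["tool_rot"],o["contact_force"])
p=o["eef_pos"]
for dz in (.0175-.0,): print("bottom px",pix(w,p-[0,0,.0175]),"skirt top px",pix(w,p-[0,0,.0035]))
```

```text
[0.44368504 0.28111184 0.15687953] [-3.14153401e+00  6.40980485e-04 -1.01765240e+00] [-0.47973942  0.07256055 -1.32031902]
bottom px [323.13732266 290.94656066] skirt top px [323.16862945 303.15089636]
```

View pics/held.png

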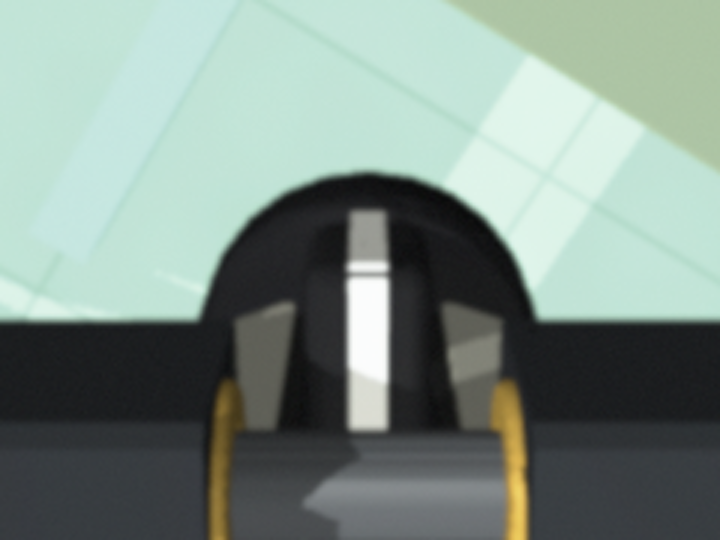

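The knob sits squarely in the jaws, with its white line at crop (368,320) and upright. I'll move it just short of the stem and re-measure the stem from there.

Request:
{"name": "carry_out", "arguments": {"moves": "1 0.65 -3.8 0 -0.068;1 0.65 -3.8 0 -0.068;1 0.65 -3.8 0 -0.068;1 0.65 -3.9 0 -0.068;1 0.65 -3.8 0 -0.068;1 0.65 -3.9 0 -0.068;1 0.7 -3.9 0 -0.065;1 0 0 0 0;1 0 0 0 0;1 0 0 0 0;1 0 0 0 0"}}

```text
clock: 11.7
eef_pos: [0.4897, 0.0134, 0.1562]
tool_rot: [3.14, 0.0, -1.489]
contact_force: [0.6, 0.4, 0.3]
finger_gap: 0.0156
```

```bash
cat > st.py <<'E'
from h import *
import pickle
w=cam("wrist");pickle.dump(w,open("c5.pkl","wb")); save("st.png",w,(200,60,440,330),2.2)
P=[]
for _ in range(6):
    o=readout.get_obs();P.append(o["eef_pos"]);cam("wrist")
P=np.array(P);print(P.mean(0),P.std(0),o["tool_rot"])
o=P.mean(0);im=w["color"].astype(int);y=o
u=np.array([np.cos(.08),np.sin(.08),0])
print("pred skirt front px",pix(w,o-[0,0,.0175]+.025*u))
col=im[200:300,323].max(1);print("front row",200+np.argmax(col<60))
for m,s,c in blobs((im.max(2)<75)[:230],800):
    cs,_=cv2.findContours(m,0,1); h=cv2.convexHull(max(cs,key=len)); e=cv2.fitEllipse(h); D=onz(w,*e[0],.07);print("dark",s,e,D)
    if s[2]>100 or s[3]>100: continue
    yy,xx=np.indices(im.shape[:2])
    for m,s,c in blobs((im.min(2)>185)&(np.hypot(yy-e[0][1],xx-e[0][0])<.45*e[1][0]),15):
        t=onz(w,*c,.07);print(" tick",c,s,t,"ang",np.arctan2(*(t-D)[::-1]))
hsv=cv2.cvtColor(w["color"],cv2.COLOR_RGB2HSV)
for m,s,c in blobs(cv2.inRange(hsv,(0,120,120),(25,255,255))[60:260,280:360]>0,15): c=c+[280,60];print("brass",c,s,onz(w,*c,.094))
E
python3 st.py
```

```text
[0.49002603 0.0128578  0.15657839] [0.00010692 0.0003006  0.00014488] [-3.14158796e+00  1.18248391e-04 -1.49025152e+00]
pred skirt front px [324.46730869 236.30663072]
front row 200
dark [ 577   30   63  200 8693] ((591.9718627929688, 388.3203125), (68.160400390625, 761.7440185546875), 5.764020919799805) [ 0.40526012 -0.17829787]
dark [ 419   92  116   86 5355] ((474.27752685546875, 133.8055419921875), (62.778717041015625, 161.62155151367188), 112.29475402832031) [ 0.56512193 -0.06792431]
dark [ 288  133   86   85 4108] ((330.2709655761719, 174.73593139648438), (84.86959838867188, 85.22557067871094), 22.468509674072266) [0.53504039 0.01274855]
 tick [330.5        145.25714286] [327 137   8  18 140] [0.55195738 0.01408842] ang 0.07903798298669054
 tick [327.05607477 173.80062305] [314 162  31  33 321] [0.53543137 0.01468962] ang 1.3720316393942293
brass [330.70638298 182.4212766 ] [ 41 116  21  15 235] [0.5334035  0.01281944]
```

View pics/st.png

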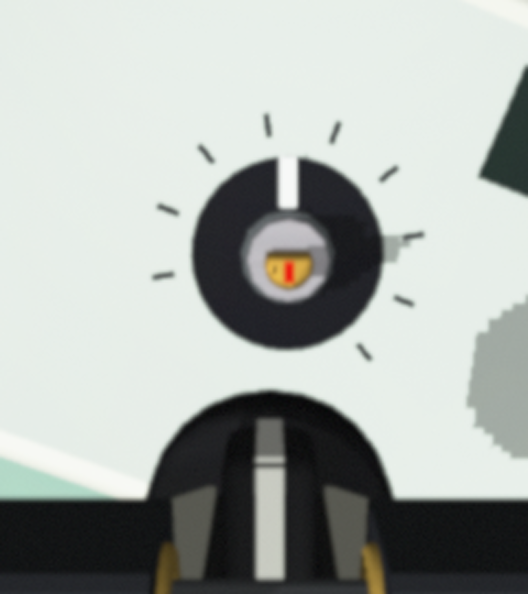

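The stem axis is at (0.535, 0.0128) with its flat at 0.079 rad, and the knob is at about (0.4894, 0.0135), 0.081 rad. I'll move over the stem and bring the knob to just above the tip.

Request:
{"name": "carry_out", "arguments": {"moves": "1 1.5 0 0 0;1 1.5 0 0 0;1 1.55 -0.05 0 0;1 0 0 0 0;1 0 0 -2 0;1 0 0 -1.5 0;1 0 0 -0.7 0;1 0 0 0 0;1 0 0 0 0;1 0 0 0 0"}}

```text
clock: 13.05
eef_pos: [0.5361, 0.0114, 0.1153]
tool_rot: [-3.141, 0.0, -1.491]
contact_force: [-0.4, -0.1, 0.1]
finger_gap: 0.0156
```

Request:
{"name": "carry_out", "arguments": {"moves": "1 0 0 -0.15 0;1 0 0 -0.15 0;1 0 0 -0.15 0;1 0 0 -0.15 0;1 0 0 0 0;1 0 0 0 0"}}

```text
clock: 13.65
eef_pos: [0.5357, 0.0115, 0.1087]
tool_rot: [3.141, -0.0, -1.491]
contact_force: [-0.5, -0.2, 0.4]
finger_gap: 0.0158
```

```bash
cat > ob.py <<'E'
from h import *
P=[];F=[]
for _ in range(5):
    o=readout.get_obs();P.append(o["eef_pos"]);F.append(o["contact_force"]);cam("top")
print(np.mean(P,0).round(4),np.mean(F,0).round(1),o["tool_rot"].round(3),o["moment"].round(2),o["finger_gap"])
E
python3 ob.py
```

```text
[0.5357 0.0115 0.1087] [-0.1 -0.5 -0.3] [-3.142 -0.    -1.491] [-0.    0.18 -0.  ] 0.01616442230195953
```

No contact force with the underside 3 mm below the stem tip, so the knob is entering. Continuing.

Request:
{"name": "carry_out", "arguments": {"moves": "1 0 0 -0.15 0;1 0 0 -0.15 0;1 0 0 -0.15 0;1 0 0 -0.15 0;1 0 0 -0.1 0;1 0 0 0 0;1 0 0 0 0"}}

```text
clock: 14.6
eef_pos: [0.5352, 0.0117, 0.1014]
tool_rot: [3.141, 0.0, -1.491]
contact_force: [-3.1, 1.0, -2.1]
finger_gap: 0.0159
```

```bash
python3 ob.py
```

```text
[0.5352 0.0116 0.1015] [-2.5  1.3 -2.2] [ 3.141  0.    -1.491] [0.27 0.85 0.06] 0.015784903353399736
```

Request:
{"name": "carry_out", "arguments": {"moves": "1 -0.05 0.03 0 0;1 0 0 -0.1 0;1 0 0 -0.1 0;1 0 0 -0.1 0;1 0 0 0 0;1 0 0 0 0"}}

```text
clock: 15.45
eef_pos: [0.5352, 0.0118, 0.0988]
tool_rot: [-3.142, 0.0, -1.491]
contact_force: [-3.5, 1.2, 2.0]
finger_gap: 0.0159
```

```bash
python3 ob.py
```

```text
[0.5353 0.0118 0.0988] [-3.1  1.2  2.1] [-3.141 -0.    -1.491] [0.19 0.98 0.05] 0.01577046780013767
```

Request:
{"name": "carry_out", "arguments": {"moves": "1 -0.05 0.03 0 0;1 0 0 -0.15 0;1 0 0 -0.15 0;1 0 0 -0.15 0;1 0 0 0 0;1 0 0 0 0;1 0 0 0 0", "force": 40}}

```text
clock: 16.4
eef_pos: [0.5352, 0.0118, 0.0945]
tool_rot: [-3.141, -0.0, -1.491]
contact_force: [-2.0, -0.6, 6.5]
finger_gap: 0.0154
```

```bash
python3 ob.py
```

```text
[0.5352 0.0118 0.0945] [-2.1 -0.3  5.7] [-3.141 -0.    -1.491] [-0.17  0.68  0.03] 0.015519691206384557
```

Request:
{"name": "carry_out", "arguments": {"moves": "1 0 0 -0.1 0;1 0 0 -0.05 0;1 0 0 0 0;1 0 0 0 0;1 0 0 0 0"}}

```text
clock: 17.15
eef_pos: [0.5352, 0.0118, 0.0931]
tool_rot: [-3.141, -0.0, -1.491]
contact_force: [-3.2, -0.5, 7.1]
finger_gap: 0.0158
```

```bash
python3 ob.py
python3 - <<'E'
from h import *
w=cam("wrist");b=cam("scene");a=cam("top")
B=cv2.resize(b["color"][:,:,::-1][185:335,130:370],None,fx=2.4,fy=2.4,interpolation=cv2.INTER_CUBIC)
W=cv2.resize(w["color"][:,:,::-1][180:360,230:420],None,fx=1.15,fy=1.15)
S=np.zeros((360,800,3),np.uint8);S[:,:576]=B;S[:W.shape[0],580:580+W.shape[1]]=W[:,:220]
cv2.imwrite("pics/fin.png",S)
E
```

```text
[0.5352 0.0118 0.0931] [-3.1 -0.2  7.2] [-3.141 -0.    -1.491] [-0.07  0.7  -0.  ] 0.01593615850491456
```

View pics/fin.png

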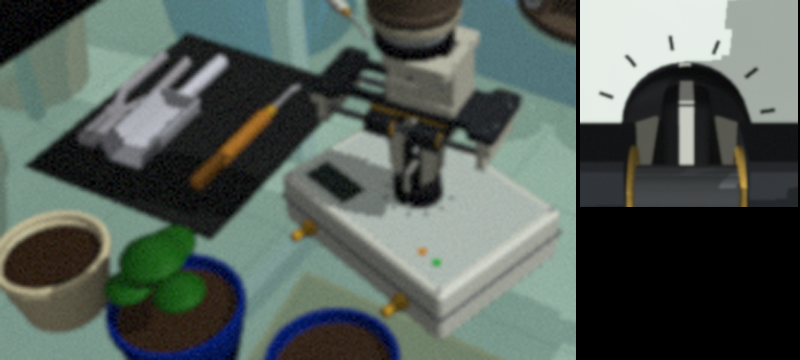

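Request:
{"name": "carry_out", "arguments": {"moves": "1 0 0 -0.06 0;1 0 0 0 0;1 0 0 0 0;1 0 0 0 0"}}

```text
clock: 17.95
eef_pos: [0.5352, 0.0118, 0.0927]
tool_rot: [-3.14, 0.0, -1.491]
contact_force: [-3.3, -1.0, 10.3]
finger_gap: 0.0158
```

```bash
python3 ob.py
```

```text
[0.5352 0.0118 0.0927] [-3.4 -0.3 10.6] [-3.141  0.    -1.491] [-0.04  0.99  0.01] 0.015576796991702778
```

The force step to 10.6 N at z = 0.0927 is the end stop. So the knob is home and the travel is about 6 mm. I'll back off slightly and hand in.

Request:
{"name": "carry_out", "arguments": {"moves": "1 0 0 0.05 0;1 0 0 0 0;1 0 0 0 0;1 0 0 0 0"}}

```text
clock: 18.6
eef_pos: [0.5352, 0.0118, 0.093]
tool_rot: [-3.141, -0.0, -1.491]
contact_force: [-2.2, 0.2, 7.1]
finger_gap: 0.0156
```

```bash
python3 ob.py; python3 -c "
from rig import hand_in; print(hand_in())"
```

```text
[0.5352 0.0118 0.093 ] [-2.5  0.3  7.3] [-3.141 -0.    -1.491] [-0.11  0.76 -0.02] 0.015574162669376114
the job is handed in; nothing more can be done
None
```

I laid the wooden pick on the mat, then turned the larger (50 mm) black knob to match the stem and pushed it home. The job is handed in at about 19 s, with the gripper still holding the knob pressed in; the hand-in gave no verdict.

- **Pick:** it lies flat and let go on the free half of the mat, seen in the last picture. It was set down under about 7 N before release.
- **Knob:** I set its angle to within about 0.01 rad of the stem's flat before it went on.
- **Travel:** pressing on, the force jumped from 7.2 to 10.6 N at a tool height of 92.7 mm, which I took as the end stop. I then backed off, and the final push was 7.3 N at 93.0 mm, about 5–5.7 mm of the 6 mm travel. The grip is set to 40 N.
- **Bystanders:** the pliers, scoop and the pots in view look undisturbed in the last picture. The feed bottle was out of that picture, and I never moved near it.

**Small disagreements:**
- A sideways force of 2–3 N remains on the knob, which means slight contact between bore and stem.
- Two nudges, about 1 mm in all, did not clear that force.
- The top and wrist cameras differed by about 2 mm on absolute position, but agreed on the knob-to-stem offset.

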